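Lock the soldering turntable

ROBOT

A 7-joint arm with a two-finger parallel gripper is mounted at the origin on the work surface. World frame = base frame: x ahead of the robot, y to its left, z up, the work surface at z = 0. Lengths are in m, angles in rad, forces in N, time in s.
With the tool pointing down it reaches from about 0.4 to 0.85 m from the base axis. Payload 10.4 kg.
Tool frame: the origin (TCP) lies between the finger pads, 19 mm behind the fingertips; this is the grasp point; z points along the fingers, y is the line along which they close (so a half turn about z gives the same grasp; the last joint's range is limited). The gripper opens to 87 mm and grips with 3 to 60 N. Pads are 19 mm wide; open, the fingers measure 117 mm over their backs; the gripper's body (75 mm by 190 mm) begins 51 mm behind the grasp point.
Start: joints at [1.109, 0.332, -0.065, 1.46, 0.022, 1.35, -0.088], TCP at [0.266, -0.566, 0.241] pointing down, gripper open.
Joint ranges: [-2.6, 2.6], [-0.5, 2.12], [-1.47, 1.34], [0.16, 2.42], [-1.27, 4.41], [0.06, 2.06], [-2.6, 2.6]. Speed limits (rad/s): [2.22, 2.22, 2.79, 2.79, 3.14, 3.14, 3.14].

INTERFACE

Orientations are given as a unit quaternion [x, y, z, w].
In Python, from bench import r, viewer, workorder, read_state gives the robot as it stands (r), with the cameras (viewer), the job (workorder) and the readings as plain functions.
- The arm moves only by the tool creep_tool, called after ">>>" as a command line: name --argument value ..., lists and objects as JSON in quotes. Schema: {"type":"object","properties":{"increments":{"type":"array","items":{"type":"object","properties":{"tx":{"type":"number"},"ty":{"type":"number"},"tz":{"type":"number"},"rz":{"type":"number"},"jaw":{"type":"number"}},"additionalProperties":false,"required":["jaw"]},"minItems":1,"maxItems":12},"grip_n":{"type":"number"},"only":{"type":"string"},"quiet":{"type":"boolean"},"lines":{"type":"string"}},"required":["increments"],"additionalProperties":false}. increments is a list of rows, 1 to 12 of them, each an object with the fields tx, ty, tz (the shift in parts of the range, where 1.0 means 0.5 m), rz (a turn about the tool's z in fractions of the full range, 1 being 2 pi rad), jaw (the finger opening in m); a field left out counts as zero (the opening has to be given); each row is the pose to reach, as a shift and turn from the pose commanded when the call began, along the tool's axes at that moment; what a row does not reach only later rows make up. A row lasts 1/10 s, in which the tool goes at most 0.05 m and 0.15 rad, less where a joint would pass 70% of its speed; a pose out of reach is approached as far as the arm can. The fingers move at their own pace and stop on an object; grip_n is the grip in N (left out, the last holds). Time passes only in rows, so rows that do not move let the fingers close. The tool returns the time, the measured TCP pose, the force, the opening and the grip force at its end. only (a regular expression) keeps the lines of the reply that match it, lines (a string "A,B") keeps lines A to B, and quiet returns only ok. Shift and turn numbers lie between -1 and 1, and a call with a number outside is refused. Input that does not fit is refused with a message, and nothing moves.
- read_state(): the state, without advancing time (a new reading comes with each control period).
- viewer.camera(name): name is "scene" or "top" or "wrist"; returns a dict with "img" (384x512x3 uint8, red, green, blue), "fx", "fy", "cx", "cy" (pixels), "pose" (4x4, takes a point from camera to world coordinates). Camera axes: x right, y down, z forward; pixel columns grow to the right and rows downward; lengths in m; the calibration is good to about 2 mm. A picture is of the moment at which its call begins. There is no depth.
- workorder.close_job(): hands the job in; it is judged then, once.
The state is a dict: "time": time; "joint_positions": joint angles; "joint_vel": joint speeds; "joint_torque": joint torques, N m; "ee_pos": TCP position; "eef_rot": TCP orientation; "ft_force": force on the tool from outside, world axes, zero at the start; "torque": the same for the moment, N m; "width": finger opening in m; "grip_force": force on a finger pad.
Only numpy, scipy, OpenCV 4.12 (cv2) and the standard library are available. Lean on these libraries where they do the work, as an engineer would, in place of code of your own. Each camera call takes 0.05 s, during which the arm holds its last target. There are 200 camera calls.

TASK

The board on the rotary soldering fixture must not swing while it is worked on: push a turning peg round until either slot of the turntable lines up with the locking bar, then push the bar by its red tab, through the slot, until it is fully home. Do it by pushing with the fingertips only: do not take a peg or the tab between the fingers, and keep off the circuit board. Leave the other things on the bench and on the fixture's base where they are.

Things in the scene. Friction and masses are not known exactly. Their poses are not given: they have to be found in the camera images.
- fixture: Fixed black base plate of the rotary soldering fixture, 210 x 320 x 12 mm (local x -105 to 105, y -215 to 105 mm), in a varying place and yaw. Origin on the vertical turntable axis, at bench height; z up. The locking bar lies on the turntable's local -y side, on x = 0, and slides along local +y towards the axis, in an aluminium guide block 41 mm wide, y -141 to -101 mm, top z 41 mm.
- axis (a point): Point on the turntable axis, height 32 mm, axes as the fixture's. A fixed dark hub of 52 mm radius stands here, top at z 34 mm, with a socket in its local -y side for the bar's nose. The turntable is an aluminium ring around it, radii 54 and 90 mm, top at z 32 mm; on it, inside the pegs, a dark carrier plate 122 mm (along the line between the pegs) x 70 mm, top at z 41 mm, bears the board.
- turntable (a joint): Turntable angle in rad, anticlockwise from above, relative to the fixture. At 0 slot_a faces the bar, at 3.14 or -3.14 slot_b does: either is right. Turns both ways (limits -6.5, 6.5) and stays where it is left; friction about 2.5 N at a peg. If a slot is within about 0.08 rad of the bar, the bar's tapered nose enters and centres it; otherwise the nose meets the solid rim.
- slot_a (a point): Middle of the mouth of slot_a at the ring's rim (90 mm from the axis), height 32 mm. Its y axis points inward along the slot. The two slots face away from each other, half a turn apart, cut radially through the whole width of the ring, 16 mm wide, flared to 26 mm at the rim, with orange marks along their lips.
- slot_b (a point): Middle of the mouth of slot_b at the rim, half a turn from slot_a, height 32 mm.
- peg_a (a point): On the axis of turning peg a, at height 60 mm. The two pegs are upright black grips, 14 mm diameter, on the ring 79 mm from the turntable axis, a quarter turn from the slots, from z 32 to z 72 mm. At joint turntable = 0 peg_a lies on the fixture's local -x side.
- peg_b (a point): The same for turning peg b, half a turn from peg_a, at height 60 mm.
- lock_bar (a joint): How far the locking bar is pushed in, in m: 0 pulled out (nose tip 97 mm from the turntable axis, 7 mm clear of the rim), 0.054 fully home at its stop (nose through the ring and 9 mm inside the hub, red tab against the guide block). Friction 2 N, no spring: it stays where it is left. The ring blocks it unless a slot is in line.
- nose (a point): Tip of the brass bar's tapered nose (5 mm wide at the tip), on its top edge, height 31 mm. The bar is 12 mm wide, its underside at z 21 mm.
- tab (a point): Centre of the red upright thumb tab at the bar's outer end, at height 60 mm; axes as the fixture's. The tab is 30 mm wide (x), 8 mm thick (y), from z 26 to z 70 mm. Its outer face, pushed towards local +y, is 4 mm from the point on local -y. The point lies 199 mm from the turntable axis with the bar out, 145 mm with the bar home.
- board: Green circuit board being soldered, 94 x 58 mm, on the carrier plate, turning with the turntable; centred on the axis, long side along the line between the pegs; origin at z 41 mm; its parts reach up to z 56 mm, and three gold connectors on one long side reach 36 mm from that line. Not to be touched.
- solder_spool: Blue solder reel, 48 mm diameter, 38 mm high, standing on the fixture's base beside the bar (local +x side). Origin: centre of its underside. Leave alone.
- flux_bottle: Small white bottle with red cap, 30 mm diameter, 75 mm high, on the fixture's base beside the bar (local -x side). Origin: centre of its underside. Leave alone.
- pump_bottle: White solvent bottle with black collar and steel dish top, 62 mm diameter, 119 mm high, on the bench. Origin: centre of its underside. Leave alone.
- parts_bowl: Blue plastic bowl, 96 mm wide, 32 mm high, on the bench. Origin: centre of its underside. Leave alone.
- tumbler: Beige drinking tumbler with handle, 82 mm diameter, 145 mm high, at the back left of the bench. Origin: centre of its underside. Leave alone.
- screwdriver: Screwdriver with orange handle, 170 mm long, lying on the bench to the right. Origin: middle of its underside. Leave alone.
- cell: Grey round battery cell, 18 mm diameter, 65 mm high, standing upright on the bench to the right. Origin: centre of its underside. Leave alone.
- figurine: White toy astronaut on a brown base, 48 mm diameter, 69 mm high, on the bench to the right. Origin: centre of its underside. Leave alone.

How it is judged:
On the way, in this order (a step that is already met when the one before it is completed fails the run):
1. one of the turntable's slots is in line with the locking bar, while the bar is still out (angle between the y axis of slot_a and the y axis of fixture, either way round below 0.12 rad and value of joint lock_bar below 0.012 m), for 0.1 s.
2. the locking bar is pushed through the slot, home (value of joint lock_bar above 0.0505 m and angle between the y axis of slot_a and the y axis of fixture, either way round below 0.05 rad), for 0.2 s.
At the end, for the whole second after the job is handed in: The bar is home (joint lock_bar above 0.0505 of 0.054 m) and at rest, one of the slots is in line with it (within 0.05 rad), and each of the eight other things is within 30 mm of where it stood (all of step 2 and velocity of joint lock_bar between -0.005 and 0.005 m/s and distance of each of solder_spool, flux_bottle, pump_bottle, parts_bowl, tumbler, screwdriver, cell, figurine from where it was at the start of the episode below 0.03 m); the robot touches nothing.
It fails at once if the circuit board is pressed by the robot (over 1 N) (contact force between board and the fingers above 1 N or contact force between board and the arm above 1 N).
It fails at once if the fixture or its moving parts are pushed with the arm or the gripper's body instead of the fingers (over 3 N) (contact force between fixture and the arm above 3 N).
It fails at once if a turning peg or the tab is taken between the fingers (TCP inside it, or within 6 mm above its top) ((horizontal distance between the grasp point and peg_a below 0.01 m and height (world z) of the grasp point below 0.078 m) or (horizontal distance between the grasp point and peg_b below 0.01 m and height (world z) of the grasp point below 0.078 m) or (y of the grasp point in the frame of tab between -0.003 and 0.003 m and x of the grasp point in the frame of tab between -0.014 and 0.014 m and height (world z) of the grasp point below 0.076 m)).
It fails at once if one of the eight other things is displaced (lifted, carried, knocked) by more than 30 mm, or tipped over (distance of any of solder_spool, flux_bottle, pump_bottle, parts_bowl, tumbler, screwdriver, cell, figurine from where it was at the start of the episode above 0.03 m or angle between any of solder_spool, flux_bottle, pump_bottle, parts_bowl, tumbler, cell, figurine's own z axis and vertical above 0.5 rad).
It also fails if it takes over 45 s, if anything falls off the work surface, if the arm or the gripper's body presses on something with over 40 N, if the wrist force passes 120 N, or if a joint passes its speed limit or range.

## Working session

There is one attempt and no reset: what is moved stays moved. The work goes in short steps, Python scripts to look and compute and a tool call to move; the robot and the scene stay as the last step left them, time stands still between calls to the robot, and variables do not carry over. Pictures are saved under pics/ and viewed, at most 10 in all, crops included, and the job is handed in when it is done.

```bash
ls; mkdir -p pics; python3 - <<'E'
from bench import r, viewer, workorder, read_state
import cv2,numpy as np
for n in("top","scene"):
    c=viewer.camera(n); cv2.imwrite(f"pics/{n}0.png",c["img"][:,:,::-1]); print(n,c["fx"],c["fy"],c["cx"],c["cy"]);print(np.round(c["pose"],4).tolist())
s=read_state();print(s["time"],s["ee_pos"],s["eef_rot"],s["width"])
E
```

```text
bench.py
pics
top 408.8306536110616 408.8306536110616 259.80107996647996 195.07014022491032
[[0.0227, -0.9821, 0.1872, 0.3081], [-0.9997, -0.0208, 0.0125, 0.016], [-0.0084, -0.1874, -0.9822, 1.312], [0.0, 0.0, 0.0, 1.0]]
scene 390.50104338459727 390.50104338459727 260.98881398367035 193.3820033775843
[[0.8229, 0.3936, -0.4099, 0.9994], [0.5682, -0.5661, 0.5972, -0.6342], [0.003, -0.7243, -0.6894, 0.8484], [0.0, 0.0, 0.0, 1.0]]
0.1 [ 0.26541616 -0.56550313  0.24053245] [ 9.76029222e-01  2.17638626e-01 -1.52455742e-04 -6.02124681e-04] 0.08703793370086997
```

View pics/top0.png

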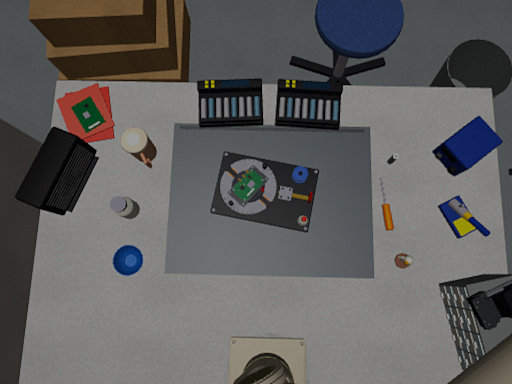

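View pics/scene0.png

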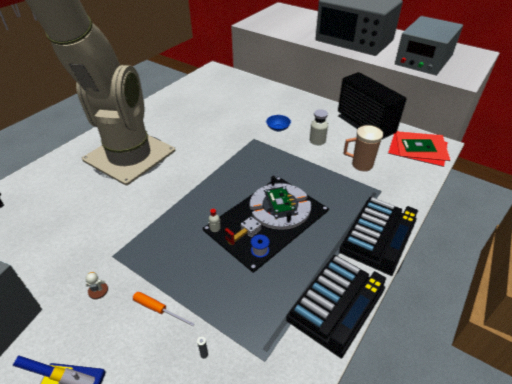

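The fixture is near (265,190) in the top view, with the tab at about (311,197). I'll zoom in on both views.

```bash
python3 - <<'E'
import cv2
a=cv2.imread("pics/top0.png")[145:240,205:325]; cv2.imwrite("pics/topz.png",cv2.resize(a,None,fx=6,fy=6,interpolation=cv2.INTER_CUBIC))
a=cv2.imread("pics/scene0.png")[168:272,200:332]; cv2.imwrite("pics/scz.png",cv2.resize(a,None,fx=5.5,fy=5.5,interpolation=cv2.INTER_CUBIC))
E
```

```text
(no output)
```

View pics/topz.png

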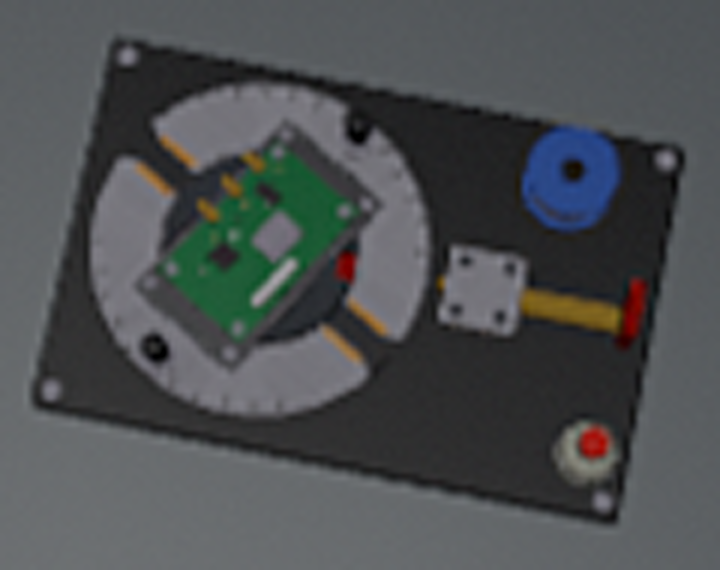

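View pics/scz.png

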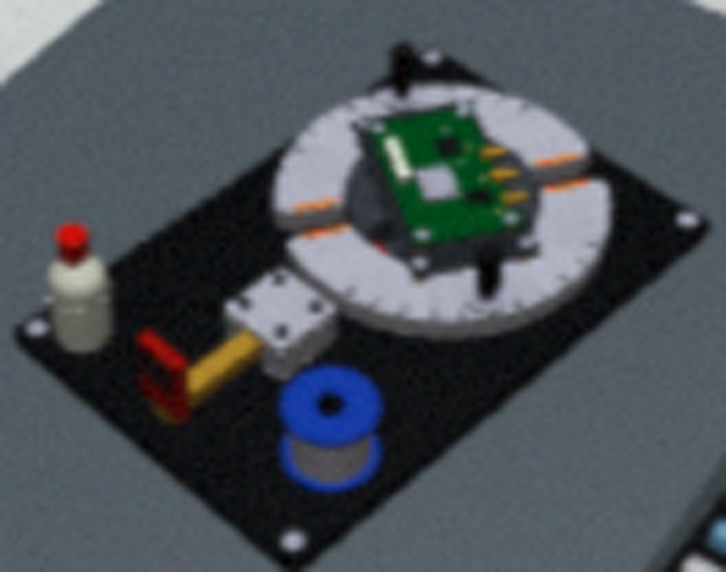

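```bash
cat > h.py <<'E'
import numpy as np
def px2w(c,uv,z):
    uv=np.atleast_2d(uv).astype(float)
    d=np.c_[(uv[:,0]-c["cx"])/c["fx"],(uv[:,1]-c["cy"])/c["fy"],np.ones(len(uv))]@c["pose"][:3,:3].T
    o=c["pose"][:3,3]; return (o+d*((z-o[2])/d[:,2])[:,None])[:,:2]
E
python3 - <<'E'
from bench import r, viewer, workorder, read_state
from h import *
c=viewer.camera("top")
f=lambda p:(np.array(p,float)+.5)/6-.5+[205,145]
cor=px2w(c,f([(117,38),(683,148),(614,522),(35,405)]),.012)
loc=np.array([(105,105),(105,-215),(-105,-215),(-105,105)])/1000
A=loc-loc.mean(0);B=cor-cor.mean(0)
yaw=np.arctan2((A[:,0]*B[:,1]-A[:,1]*B[:,0]).sum(),(A*B).sum())
R=np.array([[np.cos(yaw),-np.sin(yaw)],[np.sin(yaw),np.cos(yaw)]])
o=cor.mean(0)-R@loc.mean(0)
L=lambda uv,z:(px2w(c,f(uv),z)-o)@R
print("yaw",yaw,"o",o,"res mm",np.round(1000*(cor-(loc@R.T+o)),1).tolist())
p=L([(358,122),(156,344)],.072);print("pegs",p*1000,np.hypot(*p.T),"mid",p.mean(0))
s=L([(166,164),(355,330)],.032);print("slots",s*1000,np.degrees(np.arctan2(s[:,1],s[:,0])),"pegang",np.degrees(np.arctan2(p[:,1],p[:,0])))
print("tab",L([(636,283)],.07)*1000,"spool",L([(570,172)],.038)*1000,"flux",L([(594,442)],.075)*1000,"guide",L([(484,290)],.041)*1000,"rim l,r,t,b",L([(90,245),(432,250),(262,80),(265,418)],.032)*1000)
print("axis world z32 from pegs", p.mean(0)@R.T+o)
s=read_state();print(s["time"],s["joint_positions"])
E
```

```text
yaw -0.1779843405876434 o [0.58113412 0.07082999] res mm [[-1.1, -1.5], [-0.5, 2.1], [1.1, 2.2], [0.4, -2.8]]
pegs [[ 67.73701426 -39.43412747]
 [-68.05577301  38.98809417]] [0.07837955 0.07843252] mid [-0.00015938 -0.00022302]
slots [[ 35.09033583  59.13362579]
 [-33.64299761 -58.31789332]] [  59.31478936 -119.9802087 ] pegang [-30.20647188 150.19227549]
tab [[  12.48315615 -196.80067179]] spool [[  71.99092731 -154.0737388 ]] flux [[ -73.81114128 -190.07626743]] guide [[  -0.73240635 -121.11936346]] rim l,r,t,b [[-16.44154153  89.52260719]
 [ 16.965323   -90.00007393]
 [ 91.03115499  18.11099872]
 [-89.1754075  -21.16302489]]
axis world z32 from pegs [0.58093777 0.07063871]
0.15 [ 1.10941216  0.33273717 -0.06469298  1.46074147  0.02159585  1.34989798
 -0.08850098]
```

Corner, peg and rim fits agree with the given sizes to 1–3 mm. One slot is at local −120°, so the ring needs +30° (anticlockwise). I'll push the peg at −30° from its −y side with closed fingers.

```bash
cat >> h.py <<'E'
yaw=-0.178; R=np.array([[np.cos(yaw),-np.sin(yaw)],[np.sin(yaw),np.cos(yaw)]]); o=np.array([.581,.0707])
def delta(s,x,y,z):
    "local target (m) -> tool-axis shift, and turn that puts tool x on fixture x"
    from scipy.spatial.transform import Rotation as Q
    T=Q.from_quat(s["eef_rot"]).as_matrix(); w=np.r_[R@[x,y]+o,z]
    a=yaw-np.arctan2(T[1,0],T[0,0])
    return np.round(T.T@(w-s["ee_pos"]),4),round(-a,3)
def local(s): return np.round((s["ee_pos"][:2]-o)@R*1000,1)
E
python3 - <<'E'
from bench import r, viewer, workorder, read_state
from h import *
s=read_state();print(delta(s,.070,-.080,.20),delta(s,.070,-.080,.067))
E
```

```text
(array([ 0.5668, -0.3361,  0.041 ]), np.float64(0.617)) (array([ 0.5668, -0.336 ,  0.174 ]), np.float64(0.617))
```

The manual's scale: shifts go in shares of 0.5 m and turns go in shares of 2 pi rad. Converting my numbers, 0.48 m / 0.5 = 0.96, 0.44 m / 0.5 = 0.88, 0.617 rad / 6.2832 = 0.0982.

>>> creep_tool --increments '[{"tx": 0.08, "ty": -0.048, "rz": 0.0159, "jaw": 0}, {"tx": 0.16, "ty": -0.096, "rz": 0.0318, "jaw": 0}, {"tx": 0.24, "ty": -0.144, "rz": 0.0477, "jaw": 0}, {"tx": 0.32, "ty": -0.192, "rz": 0.0637, "jaw": 0}, {"tx": 0.4, "ty": -0.24, "rz": 0.0796, "jaw": 0}, {"tx": 0.48, "ty": -0.288, "rz": 0.0982, "jaw": 0}, {"tx": 0.56, "ty": -0.336, "rz": 0.0982, "jaw": 0}, {"tx": 0.64, "ty": -0.384, "rz": 0.0982, "jaw": 0}, {"tx": 0.72, "ty": -0.432, "rz": 0.0982, "jaw": 0}, {"tx": 0.8, "ty": -0.48, "rz": 0.0982, "jaw": 0}, {"tx": 0.88, "ty": -0.528, "rz": 0.0982, "jaw": 0}, {"tx": 0.96, "ty": -0.576, "rz": 0.0982, "jaw": 0}]' --grip_n 20

```text
time: 1.35
ee_pos: [0.5784, -0.0996, 0.2412]
eef_rot: [0.996, -0.089, -0.0, 0.0]
ft_force: [0.6, -1.3, 1.2]
width: 0.0024
grip_force: 0.0
```

```bash
python3 - <<'E'
from bench import r, viewer, workorder, read_state
from h import *
s=read_state();print(local(s),delta(s,.070,-.080,.12),delta(s,.070,-.080,.067))
E
```

```text
[  27.6 -168.1] (array([ 0.0424, -0.0881,  0.1212]), np.float64(-0.001)) (array([ 0.0424, -0.0881,  0.1742]), np.float64(-0.001))
```

To row units: 0.174 m / 0.5 = 0.348, 0.15 m / 0.5 = 0.3.

>>> creep_tool --increments '[{"tx": 0.04, "ty": -0.08, "jaw": 0}, {"tx": 0.084, "ty": -0.176, "tz": 0.06, "jaw": 0}, {"tx": 0.084, "ty": -0.176, "tz": 0.14, "jaw": 0}, {"tx": 0.084, "ty": -0.176, "tz": 0.22, "jaw": 0}, {"tx": 0.084, "ty": -0.176, "tz": 0.3, "jaw": 0}, {"tx": 0.084, "ty": -0.176, "tz": 0.348, "jaw": 0}, {"tx": 0.084, "ty": -0.176, "tz": 0.348, "jaw": 0}, {"tx": 0.084, "ty": -0.176, "tz": 0.348, "jaw": 0}]'

```text
time: 2.15
ee_pos: [0.6349, -0.0219, 0.0678]
eef_rot: [0.996, -0.089, -0.0, -0.0]
ft_force: [-0.0, 0.1, 1.1]
width: 0.0005
grip_force: 0.0
```

```bash
python3 - <<'E'
from bench import r, viewer, workorder, read_state
from h import *
import cv2
s=read_state();print(local(s),s["ee_pos"])
ims=[cv2.resize(viewer.camera(n)["img"][v,h,::-1],(400,400),interpolation=cv2.INTER_CUBIC) for n,v,h in(("top",slice(140,240),slice(210,310)),("scene",slice(150,270),slice(200,320)))]
cv2.imwrite("pics/a.png",np.hstack(ims))
E
```

```text
[ 69.4 -81.6] [ 0.63485268 -0.02193065  0.06782183]
```

View pics/a.png

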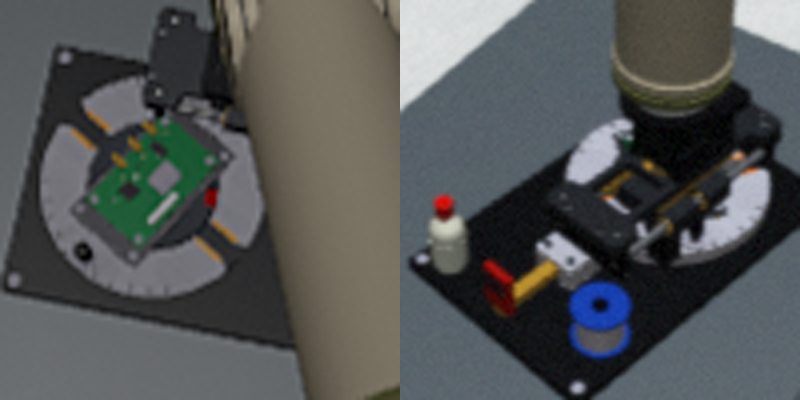

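The fingers stand behind the peg, clear of the board (about (210,160) in the left half). Next I push gently along local +y, stopping slightly short.

To row units: -0.054 m / 0.5 = -0.108, -0.05 m / 0.5 = -0.1.

>>> creep_tool --increments '[{"ty": -0.024, "jaw": 0}, {"tx": 0.004, "ty": -0.04, "jaw": 0}, {"tx": 0.008, "ty": -0.054, "jaw": 0}, {"tx": 0.012, "ty": -0.068, "jaw": 0}, {"tx": 0.016, "ty": -0.08, "jaw": 0}, {"tx": 0.018, "ty": -0.09, "jaw": 0}, {"tx": 0.02, "ty": -0.1, "jaw": 0}, {"tx": 0.02, "ty": -0.108, "jaw": 0}, {"tx": 0.02, "ty": -0.108, "jaw": 0}]'

```text
time: 3.15
ee_pos: [0.6541, 0.0305, 0.0673]
eef_rot: [0.996, -0.089, -0.0, -0.0]
ft_force: [1.5, -0.9, 0.4]
width: 0.0003
grip_force: 0.6
```

```bash
python3 - <<'E'
from bench import r, viewer, workorder, read_state
from h import *
import cv2
s=read_state();print(local(s),s["ee_pos"])
c=viewer.camera("top");cv2.imwrite("pics/b.png",cv2.resize(c["img"][145:240,205:325,::-1],None,fx=6,fy=6,interpolation=cv2.INTER_CUBIC))
E
```

```text
[ 79.1 -26.7] [0.65409128 0.03046382 0.06725178]
```

View pics/b.png

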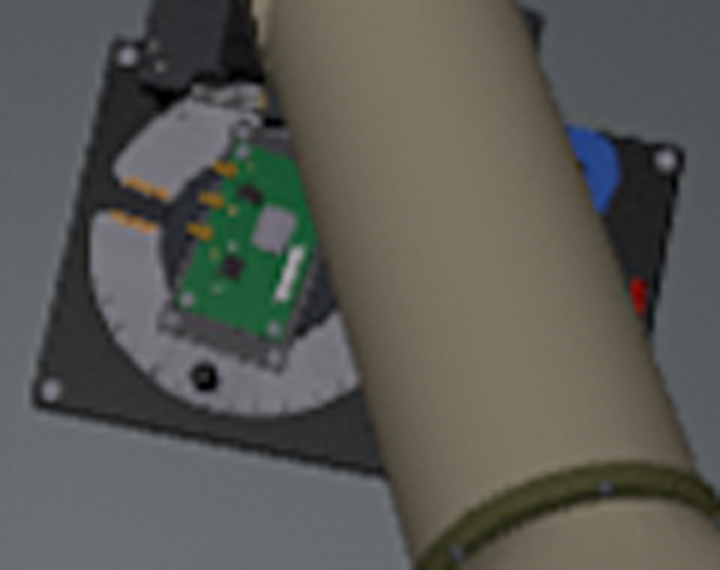

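The visible peg is at crop (205,375) and the slot marks at (145,187) and (133,220), so it turned nearly all the way.

```bash
python3 - <<'E'
from bench import r, viewer, workorder, read_state
from h import *
c=viewer.camera("top"); f=lambda p:(np.array(p,float)+.5)/6-.5+[205,145]
p=(px2w(c,f([(205,373)]),.072)-o)@R; s=(px2w(c,f([(139,204)]),.032)-o)@R
print(p,s,np.degrees(np.arctan2(p[:,1],p[:,0])),np.degrees(np.arctan2(s[:,1],s[:,0])))
E
```

```text
[[-0.07770405  0.01132558]] [[0.01078681 0.06880404]] [171.70737903] [81.08993219]
```

To row units: 0.16 m / 0.5 = 0.32, -0.0115 m / 0.5 = -0.023.

>>> creep_tool --increments '[{"ty": -0.01, "jaw": 0}, {"ty": -0.018, "jaw": 0}, {"ty": -0.023, "jaw": 0}, {"ty": -0.023, "jaw": 0}, {"ty": -0.023, "jaw": 0}, {"ty": 0.02, "jaw": 0}, {"ty": 0.08, "jaw": 0}, {"ty": 0.08, "tz": -0.1, "jaw": 0}, {"ty": 0.08, "tz": -0.18, "jaw": 0}, {"tx": -0.06, "ty": 0.16, "tz": -0.18, "jaw": 0}, {"tx": -0.12, "ty": 0.24, "tz": -0.18, "jaw": 0}, {"tx": -0.16, "ty": 0.32, "tz": -0.18, "jaw": 0}]'

```text
time: 4.45
ee_pos: [0.545, -0.114, 0.1574]
eef_rot: [0.996, -0.088, -0.0, -0.0]
ft_force: [0.9, -0.5, 0.1]
width: 0.0006
grip_force: 0.0
```

```bash
python3 - <<'E'
from bench import r, viewer, workorder, read_state
from h import *
import cv2
s=read_state();print(local(s),s["ee_pos"],delta(s,0,-.245,.067))
c=viewer.camera("top");cv2.imwrite("pics/c.png",cv2.resize(c["img"][145:240,205:325,::-1],None,fx=6,fy=6,interpolation=cv2.INTER_CUBIC))
E
```

```text
[  -2.7 -188.1] [ 0.54504694 -0.11399618  0.15737672] (array([0.0026, 0.0569, 0.0904]), np.float64(0.001))
```

View pics/c.png

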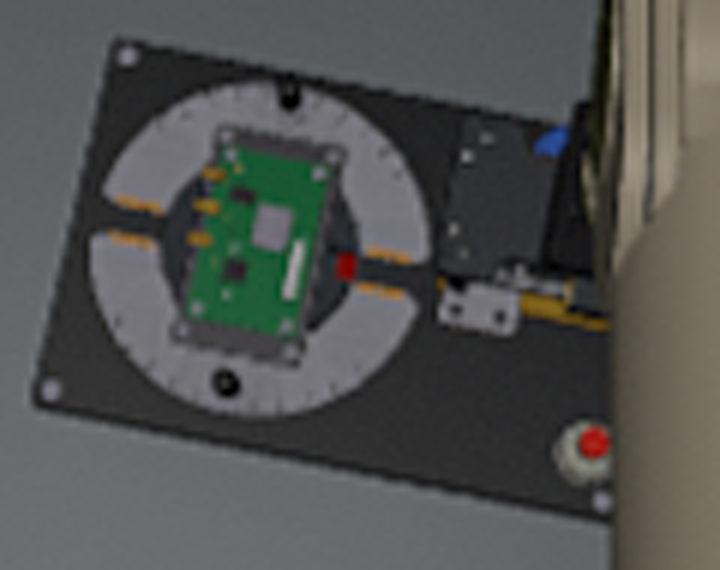

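Pegs are at (290,95) and (227,382), and the slots at (134,222) and (387,273). Now I'll check the angle.

```bash
python3 - <<'E'
from bench import r, viewer, workorder, read_state
from h import *
c=viewer.camera("top"); f=lambda p:(np.array(p,float)+.5)/6-.5+[205,145]
a=lambda uv,z:(px2w(c,f(uv),z)-o)@R
p=a([(290,94),(227,381)],.072); s=a([(134,222),(387,273)],.032); n=a([(442,284)],.031)
for q in(p,s):
    d=q[0]-q[1]; print(q,np.degrees(np.arctan2(d[1],d[0])))
print("nose",n)
E
```

```text
[[ 0.07566077 -0.00141782]
 [-0.07952704 -0.0005799 ]] -0.30935789896419125
[[ 6.06164382e-04  6.93158880e-02]
 [ 5.78995206e-05 -6.87728314e-02]] 89.77251510712898
nose [[ 0.00018793 -0.09860305]]
```

The slot is aligned within 0.3°. Now the tab.

To row units: 0.09 m / 0.5 = 0.18, 0.057 m / 0.5 = 0.114.

>>> creep_tool --increments '[{"tx": 0.006, "ty": 0.06, "jaw": 0}, {"tx": 0.006, "ty": 0.114, "jaw": 0}, {"tx": 0.006, "ty": 0.114, "tz": 0.06, "jaw": 0}, {"tx": 0.006, "ty": 0.114, "tz": 0.12, "jaw": 0}, {"tx": 0.006, "ty": 0.114, "tz": 0.18, "jaw": 0}, {"tx": 0.006, "ty": 0.114, "tz": 0.18, "jaw": 0}, {"tx": 0.006, "ty": 0.09, "tz": 0.18, "jaw": 0}, {"tx": 0.006, "ty": 0.06, "tz": 0.18, "jaw": 0}]'

```text
time: 5.35
ee_pos: [0.5459, -0.1432, 0.0691]
eef_rot: [0.996, -0.089, 0.001, 0.0]
ft_force: [0.3, 1.4, 0.4]
width: 0.0006
grip_force: 0.0
```

```bash
python3 - <<'E'
from bench import r, viewer, workorder, read_state
from h import *
s=read_state();print(local(s),s["ee_pos"],delta(s,0,-.157,.067))
E
```

```text
[   3.3 -216.7] [ 0.54592002 -0.14317154  0.06910363] (array([-0.0034, -0.0597,  0.0021]), np.float64(-0.001))
```

To row units: -0.057 m / 0.5 = -0.114, -0.054 m / 0.5 = -0.108.

>>> creep_tool --increments '[{"tx": -0.004, "ty": -0.016, "jaw": 0}, {"tx": -0.006, "ty": -0.03, "jaw": 0}, {"tx": -0.006, "ty": -0.044, "jaw": 0}, {"tx": -0.006, "ty": -0.058, "jaw": 0}, {"tx": -0.006, "ty": -0.072, "jaw": 0}, {"tx": -0.006, "ty": -0.086, "jaw": 0}, {"tx": -0.006, "ty": -0.098, "jaw": 0}, {"tx": -0.006, "ty": -0.108, "jaw": 0}, {"tx": -0.006, "ty": -0.114, "jaw": 0}, {"tx": -0.006, "ty": -0.114, "jaw": 0}]'

```text
time: 6.35
ee_pos: [0.5517, -0.0866, 0.0671]
eef_rot: [0.996, -0.089, -0.0, -0.0]
ft_force: [-0.5, 1.3, -0.6]
width: 0.0004
grip_force: 0.0
```

```bash
python3 - <<'E'
from bench import r, viewer, workorder, read_state
from h import *
s=read_state();print(local(s),s["ee_pos"],delta(s,0,-.157,.067))
E
```

```text
[  -1. -160.] [ 0.55172678 -0.08660939  0.06711307] (array([ 0.001 , -0.003 ,  0.0001]), np.float64(0.001))
```

To row units: -0.005 m / 0.5 = -0.01, -0.004 m / 0.5 = -0.008.

>>> creep_tool --increments '[{"ty": -0.004, "jaw": 0}, {"ty": -0.008, "jaw": 0}, {"ty": -0.01, "jaw": 0}, {"ty": -0.01, "jaw": 0}]'

```text
time: 6.75
ee_pos: [0.5522, -0.0834, 0.0671]
eef_rot: [0.996, -0.089, -0.0, 0.001]
ft_force: [-0.7, -4.9, -0.5]
width: 0.0005
grip_force: 2.3
```

```bash
python3 - <<'E'
from bench import r, viewer, workorder, read_state
from h import *
print(local(read_state()))
E
```

```text
[  -1.  -156.7]
```

To row units: -0.005 m / 0.5 = -0.01, -0.002 m / 0.5 = -0.004.

>>> creep_tool --increments '[{"ty": -0.004, "jaw": 0}, {"ty": -0.01, "jaw": 0}, {"ty": -0.01, "jaw": 0}]'

```text
time: 7.05
ee_pos: [0.5523, -0.083, 0.0671]
eef_rot: [0.996, -0.091, -0.001, 0.003]
ft_force: [-5.0, -18.3, 4.1]
width: 0.0005
grip_force: 9.3
```

```bash
python3 - <<'E'
from bench import r, viewer, workorder, read_state
from h import *
print(local(read_state()))
E
```

```text
[  -1.  -156.3]
```

>>> creep_tool --increments '[{"ty": 0.04, "jaw": 0}, {"ty": 0.12, "jaw": 0}, {"ty": 0.2, "jaw": 0}, {"ty": 0.2, "tz": -0.08, "jaw": 0}, {"ty": 0.2, "tz": -0.18, "jaw": 0}, {"tx": -0.08, "ty": 0.26, "tz": -0.26, "jaw": 0}, {"tx": -0.16, "ty": 0.34, "tz": -0.26, "jaw": 0}, {"tx": -0.24, "ty": 0.42, "tz": -0.26, "jaw": 0}, {"tx": -0.24, "ty": 0.5, "tz": -0.26, "jaw": 0}, {"tx": -0.24, "ty": 0.58, "tz": -0.26, "jaw": 0}, {"tx": -0.24, "ty": 0.58, "tz": -0.26, "jaw": 0}]'

```text
time: 8.15
ee_pos: [0.3807, -0.3475, 0.1972]
eef_rot: [0.996, -0.093, -0.0, 0.001]
ft_force: [-0.2, -0.0, -0.6]
width: 0.0008
grip_force: 0.0
```

```bash
python3 - <<'E'
from bench import r, viewer, workorder, read_state
import cv2
cv2.imwrite("pics/d.png",cv2.resize(viewer.camera("top")["img"][145:240,205:325,::-1],None,fx=6,fy=6,interpolation=cv2.INTER_CUBIC))
E
```

```text
(no output)
```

View pics/d.png

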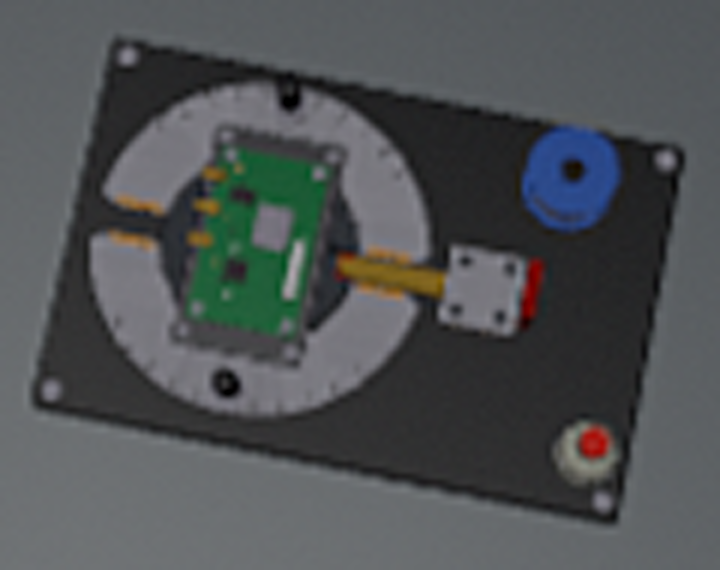

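The red tab, at (533,292), is against the guide block and the nose is in the hub at (343,266). The force rose to 18 N at the stop, so the bar is home. The spool and flux bottle haven't moved.

```bash
python3 -c "
from bench import r, viewer, workorder, read_state
print(workorder.close_job())"
```

```text
the job is handed in; nothing more can be done
None
```

The turntable slot is lined up, the locking bar is pushed fully home against its stop, the arm is clear of the fixture, and the job is handed in (about 8 s of the 45 s used); no verdict came back.

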